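# Set the rebound three clicks out

## Robot

A 6-joint arm with a two-finger parallel gripper is mounted at the origin on the work surface. World frame = base frame: x ahead of the robot, y to its left, z up, the work surface at z = 0. Lengths are in m, angles in rad, forces in N, time in s.
With the tool pointing down it reaches from about 0.375 to 0.9 m from the base axis. Payload 3.1 kg.
Tool frame: the origin (TCP) lies between the finger pads; the fingertips stand 22 mm ahead of it and the grasp point (between the pads) lies 3 mm ahead of it; z points along the fingers, y is the line along which they close (so a half turn about z gives the same grasp; the last joint's range is limited). The gripper opens to 87 mm and grips with 3 to 60 N. Pads are 19 mm wide; open, the fingers measure 117 mm over their backs; the gripper's body (75 mm by 190 mm) begins 51 mm behind the grasp point.
Start: joints at [-1.433, 0.527, 1.433, -0, 1.181, -0.178], TCP at [0.195, -0.594, 0.245] pointing down, gripper open.
Joint ranges: [-3.08, 3.08], [-0.75, 2.2], [0.22, 2.44], [-1.43, 4.57], [0, 2.65], [-2.85, 2.85]. Speed limits (rad/s): [2.79, 2.79, 3.14, 3.14, 3.14, 3.14].

## Interface

Orientations are given as a unit quaternion [x, y, z, w].
In Python, from rig import get_obs, camera, get_calibration, hand_in, cut_out gives the robot as it stands.
- The arm moves only by the shell command python3 -m inch 'ROWS' [OPENING] [FORCE]. ROWS is JSON, one flat list of numbers, 6 for each row, row after row: the shift along the tool's x, y, z scaled (see below), then the turn, a rotation vector about the tool's x, y, z scaled (see below). A call has 1 to 20 rows; each row is the pose to reach, as a shift and turn from the pose commanded when the call began, along the tool's axes at that moment; what a row does not reach only later rows make up. The controller multiplies each number of a shift by 0.08 m and each number of a turn by 90 degrees. A row lasts 1/12 s, in which the tool goes at most 41.7 mm and 7.16 degrees, less where a joint would pass 70% of its speed; a pose out of reach is approached as far as the arm can. A call with a number of a shift or a turn outside -1 to 1 is refused whole. A call with a gripper value outside its range is refused whole. OPENING is the finger opening in mm, from 0 to 87, set as the call begins (- or left out, the last holds). The fingers move at their own pace and stop on an object; FORCE is the grip in N (left out, the last holds). Time passes only in rows, so rows that repeat a pose let the fingers close. It gives the time, the measured TCP pose, the force, the opening and the grip force at its end, in the units of the state.
- get_obs(): the state, without advancing time (a new reading comes with each control period).
- camera(name): name is "scene" or "top"; returns the picture (400x640x3 uint8, red, green, blue); there is no depth.
- get_calibration(name): a dict with "vertical_fov" (degrees; the focal length in pixels is half the picture's height over the tangent of half this angle, whatever the lens; pixels are square), "cx", "cy" (the principal point, pixels), "D" ([k1, k2, p1, p2, k3] as OpenCV has them; the pictures are not rectified), "T" (4x4, takes a point from camera to world coordinates). Camera axes: x right, y down, z forward; pixel columns grow to the right and rows downward; lengths in m; the calibration is good to about 2 mm. A picture is of the moment at which its call begins. get_calibration takes no time and is no camera call.
- hand_in(): hands the job in; it is judged then, once.
Trained networks look in the newest picture that a camera, given by its name, has taken for a name from the list of things; names that differ only in an ending like _2 or _b are one class to them, and where a whole thing is asked for, a point or a joint stands for the part that bears it (a point fixed in the world has none). Each returns a list of dicts, best first, with "conf" (0 to 1); they miss things now and then, are a little off and sometimes report something else, mostly with a low value. They report only what shows in the picture. A call takes as long as a camera call. They do not tell look-alikes from the thing itself.
- cut_out(camera, thing): "region" (400x640 bool, what is visible of it) and "bbox" ([left, top, right, bottom] in pixels, round what is visible of it).
The state is a dict: "time": time; "q": joint angles; "joint_velocities": joint speeds; "joint_torque": joint torques, N m; "position": TCP position; "tool_rot": TCP orientation; "ft_force": force on the tool from outside, world axes, zero at the start; "moment": the same for the moment, N m; "grip_width": finger opening in m; "grip_force": force on a finger pad.
Only numpy, scipy, OpenCV 4.12 (cv2) and the standard library are available. Lean on these libraries where they do the work, as an engineer would, in place of code of your own. Each camera call takes 0.05 s, during which the arm holds its last target. There are 200 camera calls.

## Task

Set the rebound on the damper with the red dial: turn the red dial clockwise (seen from above) until it is fully closed against its end stop, then back it out counter-clockwise by exactly three clicks and let go. Leave the blue dial as it is set, and leave the spray can standing where it is.

Things in the scene. Friction and masses are not known exactly. Their poses are not given: they have to be found in the camera images.
- red_dial (a joint): Angle (rad) of the red dial on an upright damper. 0 = fully closed at the end stop (clockwise from above); grows counter-clockwise to 2.513. Clicks every 24 deg (0.419) from 0; three clicks out = 1.257; released between clicks it snaps to the nearer. Takes under 0.1 N m. Cap marks: broad yellow at the stop, a black one per click; the dial's white line points at them. Starts 1 or 2 clicks out.
- red_grip (a point): Centre of the red dial's grip bar, on the dial's axis, 218.5 mm above the table. Frame turns with the dial: z up, x along the bar to its white-line end. Bar 36 mm long, 12 wide, 26 tall (13 mm above and below this point); below it a disc 40 mm across, then a cap 64 mm across, top 18.5 mm under this point. Damper and blue vise are fixed; vise within 120 mm of the axis, 126 mm high.
- blue_mark (a point): Outer end of the white line on top of the blue dial's bar, 16 mm from that dial's vertical axis, 231.5 mm above the table; x points along the bar away from the axis, z up. The blue dial is like the red one in form and size, on a second such damper and vise; it is not to be turned.
- can: Spray can, white and silver with a red band and a black nozzle, 52 mm in diameter, 150 mm tall, standing loose on the table between the two vises; origin at the centre of its underside, z up its axis.
Not all that is in view belongs to the job. Leave any green look-alike of the part that bears red_dial alone. What is shaped like the can but green is not meant.

How it is judged:
By the outcome, as a careful person would: the job done as asked, in the order asked, and still so for the second after the job is handed in, with the robot touching nothing.
It also fails if it takes over 35 s, if anything falls off the work surface, if the arm or the gripper's body presses on something with over 40 N, if the wrist force passes 120 N, or if a joint passes its speed limit or range.

## Working session

There is one attempt and no reset: what is moved stays moved. The work goes in short steps, Python scripts to look and compute and a shell command to move; the robot and the scene stay as the last step left them, time stands still between calls to the robot, and variables do not carry over. Pictures are saved under pics/ and viewed, at most 10 in all, crops included, and the job is handed in when it is done.

```bash
mkdir -p pics; ls; python3 - <<'E'
from rig import *
import cv2,numpy as np
for n in("scene","top"):
    im=camera(n); cv2.imwrite(f"pics/{n}0.png",im[:,:,::-1])
    c=get_calibration(n); print(n,c)
    for t in("red_dial","blue_mark","can"):
        for d in cut_out(n,t): print(t,d["conf"],d["bbox"])
print(get_obs())
E
```

```text
pics
scene {'vertical_fov': 47.62081801156202, 'cx': 317.674109809232, 'cy': 198.88458418867893, 'D': array([-0.11248719,  0.        ,  0.        ,  0.        ,  0.        ]), 'T': array([[ 0.78315812,  0.35889224, -0.5077989 ,  1.0606175 ],
       [ 0.6216713 , -0.43388447,  0.65212657, -0.58089691],
       [ 0.0137171 , -0.82640222, -0.56291315,  0.66811837],
       [ 0.        ,  0.        ,  0.        ,  1.        ]])}
red_dial 0.61 [370.4, 191.6, 396.7, 216.7]
red_dial 0.6 [226.0, 200.1, 246.2, 223.7]
blue_mark 0.73 [350.6, 120.8, 371.5, 136.6]
can 0.93 [249.1, 181.3, 273.0, 246.1]
can 0.9 [287.5, 190.5, 317.3, 256.7]
can 0.66 [315.3, 171.9, 337.2, 239.1]
can 0.52 [224.4, 201.5, 246.4, 225.5]
top {'vertical_fov': 47.295797519497455, 'cx': 315.5809732828652, 'cy': 193.34170872930855, 'D': array([-0.0541319,  0.       ,  0.       ,  0.       ,  0.       ]), 'T': array([[ 2.69728233e-03, -9.86947685e-01,  1.61018607e-01,
         4.59975650e-01],
       [-9.99771279e-01,  7.54691059e-04,  2.13733434e-02,
        -3.72641790e-03],
       [-2.12158911e-02, -1.61039429e-01, -9.8671991
[... 393 characters left out ...]
43247136e+00,  5.27659921e-01,  1.43284838e+00, -4.87074514e-05,
        1.18136086e+00, -1.78537563e-01]), 'joint_velocities': array([-1.23724026e-03, -1.45442386e-03, -7.94250047e-04, -7.06365350e-05,
        1.05461057e-03,  7.39762805e-04]), 'joint_torque': array([-8.50668548e-04, -4.39503443e+01, -1.76657224e+01,  6.31888700e-02,
        5.29930217e-02, -7.48841194e-05]), 'position': array([ 0.19472152, -0.59379052,  0.24440272]), 'tool_rot': array([ 9.87474527e-01,  1.57778447e-01, -1.97448425e-05, -1.38676092e-04]), 'ft_force': array([ 0.33800726,  0.65015339, -0.5575089 ]), 'moment': array([ 0.0296631 ,  0.029052  , -0.01444557]), 'grip_force': 0.0, 'grip_width': 0.08692392572771995}
```

```bash
python3 - <<'E'
import cv2,numpy as np
a=cv2.imread("pics/scene0.png")[90:290,190:430];b=cv2.imread("pics/top0.png")[80:290,160:460]
cv2.imwrite("pics/s1.png",cv2.resize(a,None,fx=3,fy=3,interpolation=2)[:600,:800])
cv2.imwrite("pics/t1.png",cv2.resize(b,(800,560),interpolation=2))
E
```

```text
(no output)
```

View pics/s1.png

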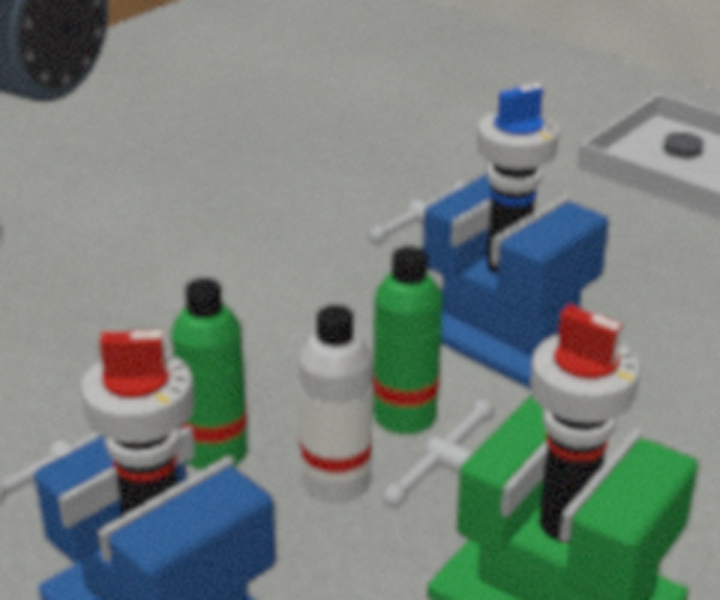

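View pics/t1.png

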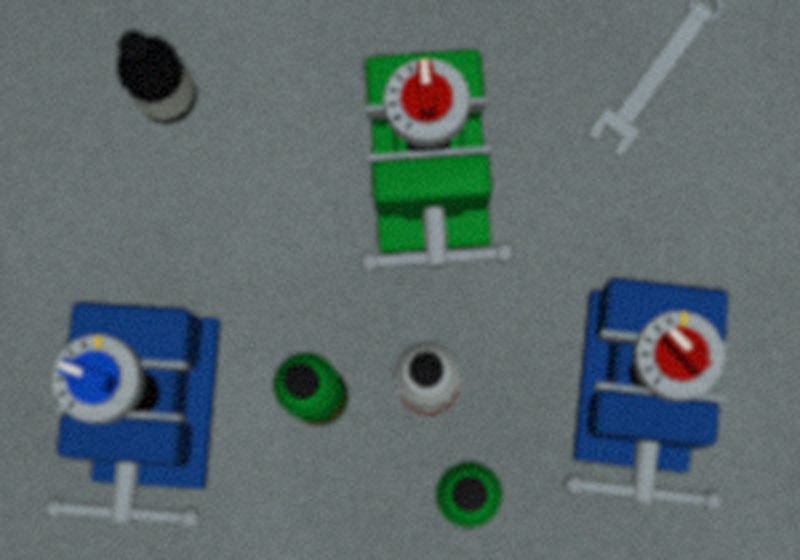

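The target is the red dial in the blue vise at the right of the top view, about pixel (415,213). Its white line is about 48° CCW from the yellow mark, so 2 clicks out. The red dial in the green vise at (320,113) is the look-alike. The white can is at (320,220). Next I fit the dial's pose with a silhouette model in both views.

```bash
cat > h.py <<'E'
import numpy as np,cv2
from rig import *
def K(n):
    c=get_calibration(n); f=200/np.tan(np.radians(c["vertical_fov"]/2))
    return np.array([[f,0,c["cx"]],[0,f,c["cy"]],[0,0,1.]]),c["D"],c["T"]
def proj(n,P):
    k,D,T=K(n); W=np.linalg.inv(T)
    return cv2.projectPoints(np.asarray(P,float).reshape(-1,1,3),cv2.Rodrigues(W[:3,:3])[0],W[:3,3],k,D)[0].reshape(-1,2)
def unproj(n,uv,z):
    k,D,T=K(n); r=cv2.undistortPoints(np.array(uv,float).reshape(-1,1,2),k,D).reshape(-1,2)
    d=np.c_[r,np.ones(len(r))]@T[:3,:3].T; return T[:3,3]+d*((z-T[2,3])/d[:,2])[:,None]
def dial_model(n,x,y,th,S=4):
    m=np.zeros((400*S,640*S),np.uint8)
    a=np.linspace(0,2*np.pi,40); c,s=np.cos(th),np.sin(th)
    box=[[x+c*u-s*v,y+s*u+c*v,z] for u in(-.018,.018) for v in(-.006,.006) for z in(.2055,.2315)]
    disc=[[x+.02*np.cos(t),y+.02*np.sin(t),z] for t in a for z in(.200,.2055)]
    for P in(box,disc):
        h=cv2.convexHull(((proj(n,P)+.5)*S).astype(np.int32)); cv2.fillPoly(m,[h],1)
    return cv2.resize(m.astype(np.float32),(640,400),interpolation=cv2.INTER_AREA)
E
python3 - <<'E'
from h import *
from scipy.optimize import minimize
B={"scene":(220,192,254,232),"top":(400,197,432,230)}; M={}
for n,(l,t,r,b) in B.items():
    im=cv2.imread(f"pics/{n}0.png").astype(int)
    red=((im[...,2]-np.maximum(im[...,0],im[...,1]))>45)
    z=np.zeros(red.shape,bool); z[t:b,l:r]=red[t:b,l:r]
    # white line: fill by closing / hull
    z=cv2.morphologyEx(z.astype(np.uint8),cv2.MORPH_CLOSE,np.ones((3,3)))
    M[n]=z.astype(float); print(n,z.sum(),np.argwhere(z).mean(0)[::-1])
print("cap top",unproj("top",[[415.4,213.1],[416.1,200.]],.2))
print("cap scene",unproj("scene",[[235.7,220.7-1]],.2))
def cost(p,ns=("scene","top")): return sum(np.abs(dial_model(n,p[0],p[1],p[2])-M[n]).sum() for n in ns)
x0=unproj("top",[[415.4,213.1]],.2)[0]
for ns in(("scene","top"),("top",),("scene",)):
  best=min((minimize(cost,[x0[0],x0[1],t],args=(ns,),method="Nelder-Mead",options=dict(initial_simplex=np.array([x0[0],x0[1],t])+np.array([[0,0,0],[.006,0,0],[0,.006,0],[0,0,.3]]),maxiter=80)) for t in(.4,.9)),key=lambda r:r.fun)
  print(ns,best.x,best.fun)
  print({n:proj(n,[[best.x[0]+.016*np.cos(best.x[2]),best.x[1]+.016*np.sin(best.x[2]),.2315]]) for n in M})
for n,t in(("top",[320,222]),):print("can",unproj(n,[[320,219]],.15))
for n in M:
    l,t,r,b=B[n];l-=8;t-=8;r+=8;b+=8;cv2.imwrite(f"pics/c_{n}.png",0)if 0 else None
A=cv2.resize(cv2.imread("pics/top0.png")[193:233,395:435],(400,400),interpolation=2)
C=cv2.resize(cv2.imread("pics/scene0.png")[190:230,215:255],(400,400),interpolation=2)
cv2.imwrite("pics/z.png",np.hstack([A,C]))
E
```

```text
scene 418 [233.42822967 210.98325359]
top 296 [415.47635135 212.98986486]
cap top [[ 0.56303024 -0.17520925  0.2       ]
 [ 0.58824741 -0.17735033  0.2       ]]
cap scene [[ 0.56926849 -0.17814362  0.2       ]]
('scene', 'top') [ 0.56263094 -0.17441423  0.18799296] 167.0
{'scene': array([[240.68927782, 204.89201271]]), 'top': array([[416.40255026, 202.81060493]])}
('top',) [ 0.56411589 -0.17446623  0.540701  ] 72.0
{'scene': array([[242.72087406, 203.41717943]]), 'top': array([[413.59343698, 203.0901165 ]])}
('scene',) [ 0.55947476 -0.1721874   0.12754736] 77.9375
{'scene': array([[240.00346004, 203.90430137]]), 'top': array([[415.76474443, 204.42737085]])}
can [[0.55709252 0.00707241 0.15      ]]
```

View pics/z.png

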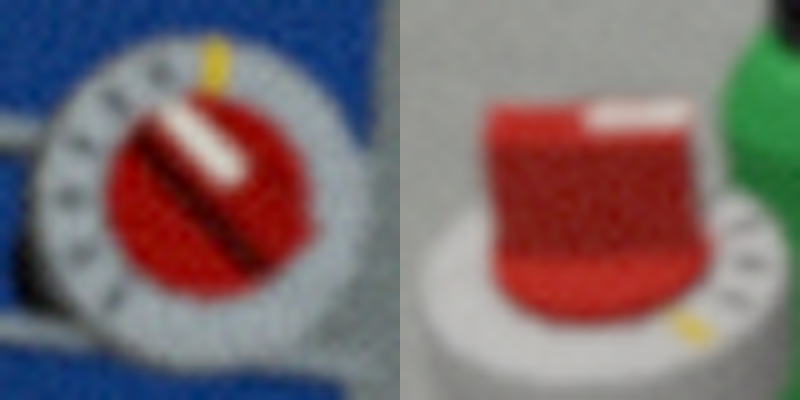

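```bash
python3 - <<'E'
from h import *
t=unproj("top",np.array([[165,105],[240,182]])/10+[394.5,192.5],.2315)
s=unproj("scene",np.array([[690,112],[588,120]])/10+[174.5,189.5],.2315)
c=unproj("top",np.array([[201,203],[217,65]])/10+[394.5,192.5],.2)
for w in(t,s):
    d=w[0]-w[1]; print(w[:,:2],np.linalg.norm(d),np.degrees(np.arctan2(d[1],d[0])), "axis",w[0]-.016*d/np.linalg.norm(d))
d=c[1]-c[0];print("cap",c,np.degrees(np.arctan2(d[1],d[0])))
# scene: project cap rim for candidates
for ax in((.5626,-.1752),(.5634,-.174)):
  for n,o in(("scene",[174.5,189.5]),("top",[394.5,192.5])):
    a=np.linspace(0,2*np.pi,200); R=lambda r,z:(proj(n,np.c_[ax[0]+r*np.cos(a),ax[1]+r*np.sin(a),0*a+z])-o)*10
    r=R(.032,.2); print(ax,n,"cap",r.min(0).round(),r.max(0).round()); r=R(.02,.2); print("disc",r.min(0).round(),r.max(0).round())
E
```

```text
[[ 0.57800486 -0.16145696]
 [ 0.56371268 -0.17481012]] 0.01955948038051658 43.054605287240214 axis [ 0.5663136  -0.17238009  0.2315    ]
[[ 0.57297928 -0.15975455]
 [ 0.56135229 -0.17248316]] 0.017239619186036455 47.589733362457366 axis [ 0.56218833 -0.17156791  0.2315    ]
cap [[ 0.56360654 -0.17370253  0.2       ]
 [ 0.59018176 -0.17760447  0.2       ]] -8.352854471174869
(0.5626, -0.1752) scene cap [412. 173.] [783. 393.]
disc [482. 212.] [714. 350.]
(0.5626, -0.1752) top cap [41. 42.] [377. 376.]
disc [104. 104.] [314. 313.]
(0.5634, -0.174) scene cap [420. 171.] [792. 392.]
disc [490. 210.] [722. 348.]
(0.5634, -0.174) top cap [35. 38.] [371. 372.]
disc [ 98. 100.] [308. 309.]
```

View pics/top0.png

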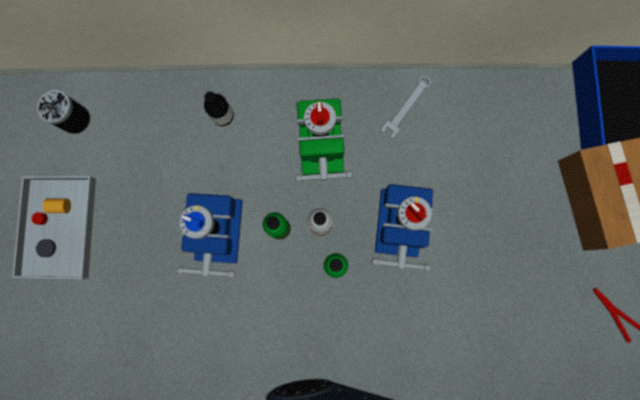

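```bash
python3 -m inch '[0.5,-0.3,-0.75,0,0,0, 1,-0.6,-0.75,0,0,0, 1,-0.6,-0.75,0,0,0, 1,-0.6,-0.75,0,0,0]' 50 20
```

```text
time: 0.73
position: [0.2593, -0.5202, 0.3076]
tool_rot: [0.987, 0.16, 0.001, 0.001]
ft_force: [-0.7, -0.5, -0.1]
grip_width: 0.068
grip_force: 0.0
```

The top view shows no obstacle on the way. The box at the right stays about 150 mm clear, so I carry on.

```bash
for i in 1 2 3; do python3 -m inch '[0.5,-0.3,0,0,0,0, 1,-0.6,0,0,0,0, 1,-0.6,0,0,0,0]' 40 20; done; python3 -m inch '[0.5,-0.3,0,0,0,-0.08, 1,-0.6,0,0,0,-0.16, 1,-0.6,0,0,0,-0.24, 1,-0.6,0,0,0,-0.24, 1,-0.6,0,0,0,-0.24, 1,-0.6,0,0,0,-0.24]'; cat >>h.py <<'E'
def delta(x,y,z,yaw):
    from scipy.spatial.transform import Rotation as R
    o=get_obs(); r=R.from_quat(o["tool_rot"]); m=r.as_matrix()
    cy=np.degrees(np.arctan2(m[1,0],m[0,0])); print("pos",o["position"].round(4),"yaw",cy.round(2),"tilt",m[:,2].round(3))
    print("shift",(m.T@(np.array([x,y,z])-o["position"])/.08).round(3),"turnz",round(-(yaw-cy)/90,3),"moment",o["moment"].round(3),o["ft_force"].round(2),o["grip_width"].round(4),o["time"])
E
python3 -c "
from h import *
delta(.5634,-.174,.29,39.6)"
```

```text
time: 0.98
position: [0.3191, -0.4483, 0.3043]
tool_rot: [0.987, 0.159, 0.001, -0.002]
ft_force: [-0.6, 1.3, 0.1]
grip_width: 0.0483
grip_force: 0.0
time: 1.23
position: [0.3801, -0.3782, 0.3043]
tool_rot: [0.987, 0.16, 0.001, -0.001]
ft_force: [0.7, -1.0, 0.4]
grip_width: 0.0406
grip_force: 0.0
time: 1.48
position: [0.4413, -0.3083, 0.3044]
tool_rot: [0.987, 0.16, 0.001, -0.001]
ft_force: [-0.4, -1.2, 0.1]
grip_width: 0.04
grip_force: 0.0
time: 1.98
position: [0.4993, -0.2426, 0.3044]
tool_rot: [0.941, 0.338, -0.0, 0.0]
ft_force: [-0.6, 0.1, 1.0]
grip_width: 0.0401
grip_force: 0.0
pos [ 0.4993 -0.2426  0.3044] yaw 39.54 tilt [-0.001 -0.001 -1.   ]Traceback (most recent call last):
  File "<string>", line 3, in <module>
    delta(.5634,-.174,.29,39.6)
    ~~~~~^^^^^^^^^^^^^^^^^^^^^^
  File "h.py", line 24, in delta
    print("shift",(m.T@(np.array([x,y,z])-o["position"])/.08).round(3),"turnz",round(-(yaw-cy)/90,3),"moment",o["moment"].round(3),o["ft_force"].round(2),o["grip_width"].round(4),o["time"])
                                                                                                                                                          ^^^^^^^^^^^^^^^^^^^^^
AttributeError: 'float' object has no attribute 'round'
```

```bash
sed -i 's/o\["grip_width"\].round(4)/o["grip_width"]/' h.py
python3 -m inch '[0.5,-0.075,0,0,0,0, 1,-0.15,0,0,0,0, 1,-0.15,0,0,0,0, 1,-0.15,0,0,0,0]'
python3 -m inch '[0.16,0,0.18,0,0,0, 0.16,0,0.18,0,0,0, 0.16,0,0.18,0,0,0]'
python3 -c "
from h import *
delta(.5634,-.174,.232,39.6)
ims=[cv2.resize(camera(n)[y:y+80,x:x+80,::-1],(400,400),interpolation=2) for n,x,y in(('top',375,165),('scene',195,155))]
cv2.imwrite('pics/a.png',np.hstack(ims))"
```

```text
time: 2.32
position: [0.554, -0.1813, 0.3044]
tool_rot: [0.941, 0.34, -0.0, 0.0]
ft_force: [-0.5, -0.6, 0.5]
grip_width: 0.0401
grip_force: 0.0
time: 2.57
position: [0.5623, -0.174, 0.2894]
tool_rot: [0.941, 0.339, -0.001, -0.001]
ft_force: [-0.4, 0.3, 0.4]
grip_width: 0.0399
grip_force: 0.0
pos [ 0.5623 -0.174   0.2894] yaw 39.63 tilt [-0.003  0.    -1.   ]
shift [0.013 0.01  0.718] turnz 0.0 moment [ 0.004 -0.024 -0.045] [-0.37  0.27  0.37] 0.03985663163481731 2.5667
```

View pics/a.png

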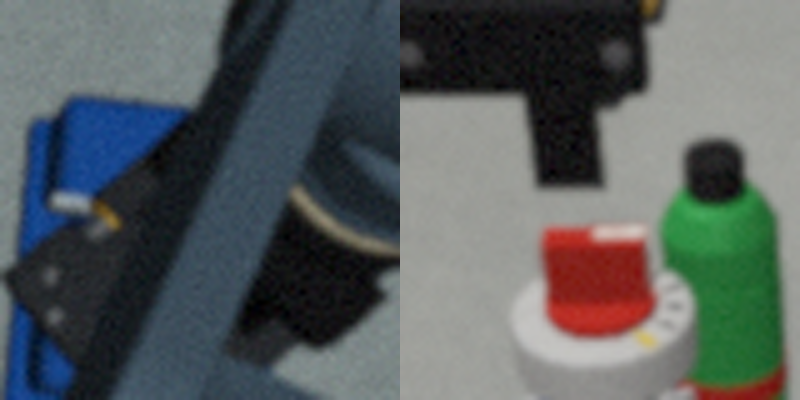

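```bash
python3 -c "
from h import *
from scipy.spatial.transform import Rotation as R
o=get_obs();m=R.from_quat(o['tool_rot']).as_matrix();p=o['position']
for w in(.02,.035):
  q=proj('scene',[p+m@[sx*.0095,w,.022] for sx in(-1,1)]); print((q-[194.5,154.5])*5+[400,0])
print((proj('scene',[[.5634,-.174,.2315],[.5634+.018*np.cos(.69),-.174+.018*np.sin(.69),.2315],[.5634-.018*np.cos(.69),-.174-.018*np.sin(.69),.2315]])-[194.5,154.5])*5+[400,0])"
```

```text
[[545.28303842 179.87003274]
 [604.05436272 179.86805599]]
[[538.1481767  205.82109679]
 [597.92207292 205.83204564]]
[[594.82675791 239.15286694]
 [647.88182086 239.19191754]
 [541.87288866 239.11163761]]
```

The fingertip and the bar both project within about a millimetre of where they appear in the picture (finger x 535–605, bar 543–648). So the calibration and the axis hold, and I descend and grip.

```bash
python3 -m inch '[0.01,0.01,0.36,0,0,0, 0.01,0.01,0.6,0,0,0, 0.01,0.01,0.72,0,0,0, 0.01,0.01,0.72,0,0,0]'
python3 -m inch '[0,0,0,0,0,0, 0,0,0,0,0,0, 0,0,0,0,0,0, 0,0,0,0,0,0, 0,0,0,0,0,0, 0,0,0,0,0,0, 0,0,0,0,0,0, 0,0,0,0,0,0]' 8 15
python3 -c "
from h import *
delta(.5634,-.174,.232,-8.4)"
```

```text
time: 3.0
position: [0.5631, -0.1729, 0.2307]
tool_rot: [0.941, 0.339, -0.002, -0.002]
ft_force: [0.0, -0.9, -0.1]
grip_width: 0.0401
grip_force: 0.0
time: 3.67
position: [0.5646, -0.1721, 0.2332]
tool_rot: [0.94, 0.34, 0.0, -0.0]
ft_force: [-1.9, 3.1, 5.4]
grip_width: 0.0116
grip_force: 15.0
pos [ 0.5646 -0.1721  0.2332] yaw 39.77 tilt [-0.     0.001 -1.   ]
shift [-0.027  0.009  0.015] turnz 0.535 moment [0.508 0.377 0.03 ] [-1.86  3.06  5.38] 0.011598209368367455 3.6667
```

```bash
python3 -m inch '[0,0,-0.03,0,0,0, 0,0,-0.03,0,0,0]'
python3 -m inch '[0,0,0,0,0,0.07, 0,0,0,0,0,0.14, 0,0,0,0,0,0.21, 0,0,0,0,0,0.28, 0,0,0,0,0,0.35, 0,0,0,0,0,0.42, 0,0,0,0,0,0.42, 0,0,0,0,0,0.42]'
python3 -c "
from h import *
delta(.5634,-.174,.232,-8.4)"
```

```text
time: 3.83
position: [0.5645, -0.1721, 0.2334]
tool_rot: [0.94, 0.34, -0.0, -0.001]
ft_force: [1.2, 1.7, -7.3]
grip_width: 0.0117
grip_force: 15.0
time: 4.5
position: [0.5651, -0.1736, 0.2334]
tool_rot: [1.0, 0.018, -0.0, 0.0]
ft_force: [3.8, -3.1, -14.6]
grip_width: 0.0119
grip_force: 15.0
pos [ 0.5651 -0.1736  0.2334] yaw 2.1 tilt [-0.    -0.001 -1.   ]
shift [-0.021  0.005  0.018] turnz 0.117 moment [-0.45  -0.656 -0.015] [  3.79  -3.12 -14.6 ] 0.011922066402132501 4.5
```

```bash
python3 -m inch '[0,0,0.015,0,0,0.06, 0,0,0.015,0,0,0.12, 0,0,0.015,0,0,0.12, 0,0,0.015,0,0,0.12]'; python3 -c "
from h import *
delta(.5634,-.174,.232,-8.4)"
python3 -m inch '[0,0,0,0,0,0.05, 0,0,0,0,0,0.05, 0,0,0,0,0,0.05]'; python3 -c "
from h import *
delta(.5634,-.174,.232,-8.4)"
```

```text
time: 4.83
position: [0.565, -0.1739, 0.2335]
tool_rot: [0.997, -0.075, 0.0, 0.001]
ft_force: [1.5, -4.3, -10.5]
grip_width: 0.0123
grip_force: 15.1
pos [ 0.565  -0.1739  0.2335] yaw -8.57 tilt [ 0.    -0.002 -1.   ]
shift [-0.019  0.004  0.018] turnz -0.002 moment [-0.853 -0.287  0.257] [  1.52  -4.29 -10.45] 0.012323739650466323 4.8333
time: 5.08
position: [0.565, -0.1739, 0.2336]
tool_rot: [0.993, -0.114, 0.0, 0.001]
ft_force: [1.3, -4.8, -9.0]
grip_width: 0.0132
grip_force: 15.9
pos [ 0.565  -0.1739  0.2336] yaw -13.08 tilt [ 0.    -0.002 -1.   ]
shift [-0.019  0.006  0.02 ] turnz -0.052 moment [-0.797 -0.259  0.311] [ 1.3  -4.8  -9.04] 0.013172542184647076 5.0833
```

Moment about z rose to 0.3 N m and the bar started to spread the pads, so the dial is at the stop (tool yaw about -8°, as predicted). Now I back out 72° from there, to yaw about 64°.

```bash
python3 -m inch '[0,0,0,0,0,-0.07, 0,0,0,0,0,-0.14, 0,0,0,0,0,-0.21, 0,0,0,0,0,-0.28, 0,0,0,0,0,-0.35, 0,0,0,0,0,-0.42, 0,0,0,0,0,-0.49, 0,0,0,0,0,-0.56, 0,0,0,0,0,-0.63, 0,0,0,0,0,-0.7, 0,0,0,0,0,-0.77, 0,0,0,0,0,-0.84, 0,0,0,0,0,-0.855, 0,0,0,0,0,-0.855, 0,0,0,0,0,-0.855]'; python3 -c "
from h import *
delta(.5634,-.174,.232,63.8)"
```

```text
time: 6.33
position: [0.5635, -0.1719, 0.2335]
tool_rot: [0.85, 0.527, -0.001, -0.002]
ft_force: [-3.2, -0.1, -4.4]
grip_width: 0.0122
grip_force: 15.0
pos [ 0.5635 -0.1719  0.2335] yaw 63.56 tilt [-0.003  0.002 -1.   ]
shift [-0.024  0.01   0.019] turnz -0.003 moment [-0.038  0.424  0.084] [-3.21 -0.08 -4.43] 0.012239507196428787 6.3333
```

```bash
python3 -m inch '[0,0,0,0,0,0, 0,0,0,0,0,0, 0,0,0,0,0,0, 0,0,0,0,0,0, 0,0,0,0,0,0, 0,0,0,0,0,0]' 40
python3 -m inch '[0,0,-0.4,0,0,0, 0,0,-0.9,0,0,0, 0,0,-0.9,0,0,0, 0,0,-0.9,0,0,0]'
python3 -m inch '[-0.5,0.5,0,0,0,0, -1,1,0,0,0,0, -1,1,0,0,0,0, -1,1,0,0,0,0]'
python3 -m inch '[-0.5,0.5,0,0,0,0, -1,1,0,0,0,0, -1,1,0,0,0,0, -1,1,0,0,0,0]'
python3 -c "
from h import *
ims=[cv2.resize(camera(n)[y:y+40,x:x+40,::-1],(400,400),interpolation=2) for n,x,y in(('top',395,193),('scene',215,190))]
cv2.imwrite('pics/b.png',np.hstack(ims))
im=camera('top')[:,:,::-1];cv2.imwrite('pics/b2.png',im)"
```

```text
time: 6.83
position: [0.5654, -0.1729, 0.2343]
tool_rot: [0.85, 0.527, 0.0, 0.001]
ft_force: [-0.3, 1.0, -0.1]
grip_width: 0.038
grip_force: 0.0
time: 7.17
position: [0.5665, -0.1735, 0.3088]
tool_rot: [0.85, 0.527, 0.002, 0.003]
ft_force: [0.3, 0.5, 0.4]
grip_width: 0.0395
grip_force: 0.0
time: 7.5
position: [0.6018, -0.286, 0.3037]
tool_rot: [0.851, 0.525, -0.001, 0.001]
ft_force: [0.9, -0.0, -0.7]
grip_width: 0.0398
grip_force: 0.0
time: 7.83
position: [0.637, -0.3928, 0.3026]
tool_rot: [0.851, 0.525, -0.001, 0.001]
ft_force: [-0.4, -0.4, -0.2]
grip_width: 0.0399
grip_force: 0.0
```

View pics/b.png

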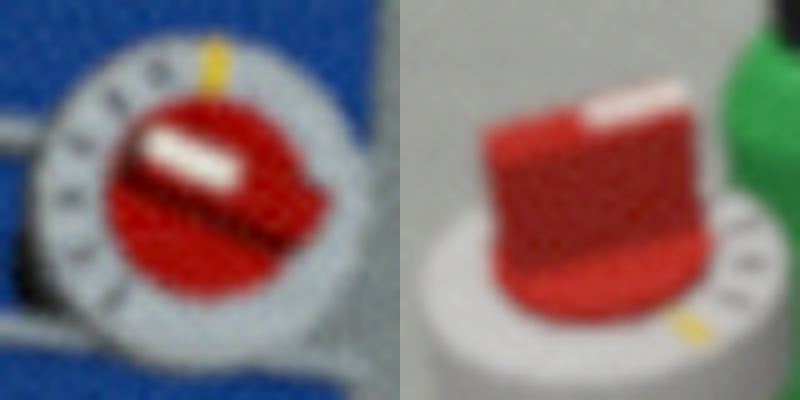

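View pics/b2.png

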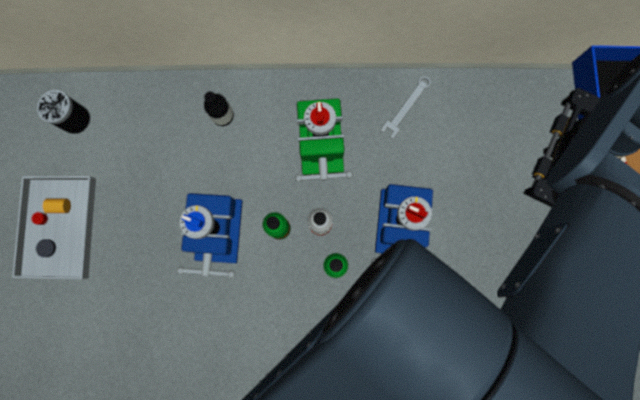

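```bash
python3 - <<'E'
from h import *
t=unproj("top",np.array([[147,140],[242,174]])/10+[394.5,192.5],.2315)
s=unproj("scene",np.array([[686,92],[585,118]])/10+[174.5,189.5],.2315)
for w in(t,s):
    d=w[0]-w[1]; e=w[0,:2]-[.5634,-.174]; print(np.degrees(np.arctan2(d[1],d[0])),np.degrees(np.arctan2(e[1],e[0])))
print(get_obs()["ft_force"])
E
```

```text
69.92534450367286 63.20475837708565
65.30899731688409 75.48587667636308
[ 0.52111297  0.76690432 -0.60122546]
```

The white line lies about 24° CCW of where it started (2 clicks), which makes 3 clicks. The blue dial and the can look unchanged, and the robot is clear of everything.

```bash
python3 -c "
from rig import *
print(hand_in())"
```

```text
the job is handed in; nothing more can be done
None
```

The red dial was turned clockwise to its end stop, backed out three clicks and released. The final pictures show it at three clicks, with the blue dial and the can unmoved. The job is handed in.

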